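# Dispense one vial cap at the water-testing stand

### The arm

A 6-joint arm with a two-finger parallel gripper is mounted at the origin on the work surface. World frame = base frame: x ahead of the robot, y to its left, z up, the work surface at z = 0. Lengths are in m, angles in rad, forces in N, time in s.
With the tool pointing down it reaches from about 0.375 to 0.825 m from the base axis. Payload 5.5 kg.
Tool frame: the origin (TCP) lies midway between the tips of the shut fingers; the grasp point (between the pads) lies 19 mm behind it; z points along the fingers, y is the line along which they close (so a half turn about z gives the same grasp; the last joint's range is limited). The gripper opens to 85 mm and grips with 20 to 120 N. Pads are 22 mm wide; open, the fingers measure 114 mm over their backs; the gripper's body (76 mm by 85 mm) begins 54 mm behind the grasp point. The pads swing forward as they close: fully open they stand 13 mm farther back than shut.
Start: joints at [1.127, 0.314, -0.047, 1.21, 0, 1.571], TCP at [0.258, 0.542, 0.231] pointing down, gripper open.
Joint ranges: [-2.67, 2.67], [-0.69, 1.73], [-1.03, 1.25], [-2.08, 2.16], [-1.42, 1.45], [-3.14, 3.14]. Speed limits (rad/s): [2.39, 2.39, 3.01, 3.14, 3.14, 3.14].

### API

Orientations are given as a unit quaternion [x, y, z, w].
In Python, from workcell import readout, eyes, ticket, boxes_of, cut_out gives the robot as it stands. The module is installed in compiled form; this text tells all that it offers.
- The arm moves only by the tool play_rows, never from a script. Its argument "commands" is a list of rows, each a list of 4 numbers: the shift along the world's x, y, z in cm, then the turn about the world's z in degrees. A call has 1 to 5 rows; each row shifts and turns the commanded pose from where the row before left it; what a row does not reach is not made up. A row lasts 1/10 s, in which the tool goes at most 50 mm and 8.59 degrees, less where a joint would pass 70% of its speed; a pose out of reach is approached as far as the arm can. A call with a gripper value outside its range is refused whole. "jaw" is the finger opening in cm, from 0 to 8.54, set as the call begins (left out, the last holds). The fingers move at their own pace and stop on an object; "grip_force" is the grip in N (left out, the last holds). Time passes only in rows, so rows that do not move let the fingers close. It gives the time, the measured TCP pose, the force, the opening and the grip force at its end, in the units of the state.
- readout.state(): the state, without advancing time (a new reading comes with each control period).
- eyes.camera(name): name is "side" or "top" or "wrist"; returns the picture (480x640x3 uint8, red, green, blue); there is no depth.
- eyes.camera_info(name): a dict with "fx", "fy", "cx", "cy" (pixels), "position" and "rotation" of the camera in the world. Camera axes: x right, y up, looking along -z (the intrinsics and any distortion apply to the point x, -y, -z); pixel columns grow to the right and rows downward; lengths in m; the calibration is good to about 2 mm. The wrist camera is an equidistant fisheye: a pixel r from the principal point sees the ray r / f radians off the axis. A picture is of the moment at which its call begins: read the wrist's pose just before it. camera_info takes no time and is no camera call; for the wrist camera it gives the pose at the moment of the call.
- ticket.sign_off(): hands the job in; it is judged then, once.
Trained networks look in the newest picture that a camera, given by its name, has taken for a name from the list of things; names that differ only in an ending like _2 or _b are one class to them, and where a whole thing is asked for, a point or a joint stands for the part that bears it (a point fixed in the world has none). Each returns a list of dicts, best first, with "score" (0 to 1); they miss things now and then, are a little off and sometimes report something else, mostly with a low value. They report only what shows in the picture. A call takes as long as a camera call.
- boxes_of(camera, target): "extent" ([centre column, centre row, width, height] in pixels, round what is visible of it).
- cut_out(camera, target): "region" (480x640 bool, what is visible of it) and "extent" ([centre column, centre row, width, height] in pixels, round what is visible of it).
The state is a dict: "t": time; "joint_pos": joint angles; "dq": joint speeds; "tau": joint torques, N m; "eef_pos": TCP position; "ee_rot": TCP orientation; "contact_force": force on the tool from outside, world axes, zero at the start; "wrist_torque": the same for the moment, N m; "finger_gap": finger opening in m; "grasp_force": force on a finger pad.
Only numpy, scipy, OpenCV 4.12 (cv2) and the standard library are available. Lean on these libraries where they do the work, as an engineer would, in place of code of your own. Each camera call takes 0.05 s, during which the arm holds its last target. There are 200 camera calls.

### The job

Get one vial cap ready at the water-testing stand: press the dispenser's plunger smoothly all the way down once and let it spring back up, so that a single cap comes out of the slot. Then gently push that cap along the table with the fingertips until it lies wholly on the round filter paper (not the square one). Do not grip, lift or tip the cap, leave the other two caps in the dispenser, and leave everything else on the table where it stands.

Things in the scene. Friction and masses are not known exactly. Their poses are not given: they have to be found in the camera images.
- dispenser: White cap dispenser fixed to the table. Origin at table level on the vertical axis of its magazine (clear open-topped shaft, 41 mm square, 50 mm tall); z up; outlet slot at table level faces -x. The housing, x 20 to 100 mm, is 64 mm wide, 52 mm tall, plunger on top at x = 60 mm, y = 0. Foot flanges 4 mm high reach y = +-42 mm from x = -20 to 110 mm. Place and yaw vary
- outlet (a point): Point on the table in front of the slot, 68 mm from the magazine's axis: one full press drives a blade that slides the lowest cap along the dispenser's -x until its centre is about here (up to 10 mm farther; press at 0.1 m/s or less, as a jab shoots it farther). The blade goes back as the plunger rises and the next cap drops
- plunger_top (a point): Centre of the top face of the plunger's round grey head, 36 mm across; 108 mm above the table when up. It is pressed straight down
- plunger (a joint): Plunger travel in m: 0 is up, 0.035 is fully down. Spring-loaded: about 2 N to start, about 7 N fully down, plus about 17 N per m/s of damping; it rises by itself when let go
- cap0: The lowest cap in the magazine, the one that comes out: a plain green plastic vial cap, a solid disc 30 mm across and 16 mm high, about 15 g, at table level. Origin at the centre of its underside; z up
- cap1: The second cap, same kind, stacked on the lowest; must stay in the magazine (it drops 16 mm to table level after the press)
- cap2: The third cap, same kind, on top of the second; must stay in the magazine
- round_paper: Round white filter paper, 90 mm across, flat on the table (0.6 mm, cannot be moved or felt), at one side of the outlet, left or right. Origin at its centre
- square_paper: Square white weighing paper, 85 mm a side, flat on the table (0.6 mm, cannot be moved or felt), at the other side of the outlet. Origin at its centre; not the goal
- reagent_bottle: small amber jar with a black lid, 48 mm across, 85 mm tall, standing beside the dispenser; a bystander; origin at the centre of its underside
- weight: steel calibration weight with a knob, 30 mm across, 46 mm tall, standing beside the dispenser; a bystander; origin at the centre of its underside
- vial: upright glass sample vial with a white cap, 26 mm across, 50 mm tall, standing in front of the dispenser's outlet, some 80 mm or more from where the pushed-out cap stops; a bystander; origin at the centre of its underside
- beaker: clear beaker, 90 mm across, 110 mm tall, off to one side; a bystander; origin at the centre of its underside
- small_beaker: clear beaker, 68 mm across, 85 mm tall, off to one side; a bystander; origin at the centre of its underside
- syringe: plastic syringe lying on the table off to one side, about 130 mm long along its x axis, 25 mm high; a bystander; origin at table level under its barrel

How it is judged:
By the outcome, as a careful person would: the job done as asked, in the order asked, and still so for the second after the job is handed in, with the robot touching nothing.
It also fails if it takes over 54 s, if anything falls off the work surface, if the arm or the gripper's body presses on something with over 40 N, if the wrist force passes 120 N, or if a joint passes its speed limit or range.

## Working session

There is one attempt and no reset: what is moved stays moved. The work goes in short steps, Python scripts to look and compute and a tool call to move; the robot and the scene stay as the last step left them, time stands still between calls to the robot, and variables do not carry over. Pictures are saved under pics/ and viewed, at most 10 in all, crops included, and the job is handed in when it is done.

Besides the shell and the picture viewer there is one more tool, called as name(argument=value, ...), one argument or row to a line, values as JSON. play_rows: Moves the arm, as the interface text tells. Its arguments: {"type":"object","properties":{"commands":{"type":"array"},"jaw":{"type":"number"},"grip_force":{"type":"number"}},"required":["commands"]}

```bash
mkdir -p pics; cat > h.py <<'E'
import numpy as np, cv2
from workcell import readout, eyes, ticket, boxes_of, cut_out
def ray(cam,u,v,info=None):
    i=info or eyes.camera_info(cam)
    x=(u-i['cx'])/i['fx'];y=(v-i['cy'])/i['fy']
    if cam=='wrist':
        r=np.hypot(x,y);s=np.sin(r)/r if r>1e-9 else 1
        d=np.array([x*s,-y*s,-np.cos(r)])
    else: d=np.array([x,-y,-1.])
    return np.array(i['position']),np.array(i['rotation'])@d
def hit(cam,u,v,z,info=None):
    p,d=ray(cam,u,v,info); return p+d*(z-p[2])/d[2]
def proj(cam,P):
    i=eyes.camera_info(cam); q=np.array(i['rotation']).T@(np.array(P)-i['position'])
    return i['cx']+i['fx']*q[0]/-q[2], i['cy']+i['fy']*q[1]/q[2]
E
python3 - <<'E'
from h import *
print(readout.state()['ee_rot'])
for c in ('top','side'):
    im=eyes.camera(c); cv2.imwrite(f'pics/{c}0.png',im[:,:,::-1]); i=eyes.camera_info(c); print(c,{k:(np.round(v,3).tolist()) for k,v in i.items() if not isinstance(v,str)})
H=dict(plunger_top=.108,round_paper=0,square_paper=0,reagent_bottle=.085,weight=.046,vial=.05,dispenser=0,cap2=.048,beaker=.11,small_beaker=.085,syringe=.01)
for n,z in H.items():
    for b in boxes_of('top',n)[:2]:
        e=b['extent']; print(n,round(b['score'],2),np.round(e),hit('top',e[0],e[1],z).round(3))
E
```

```text
[ 2.20066368e-01  9.75484527e-01 -8.33883466e-04 -1.90086032e-04]
top {'fx': 610.096, 'fy': 610.096, 'cx': 311.533, 'cy': 240.257, 'position': [0.373, -0.0, 1.552], 'rotation': [-0.044, 0.033, 0.71, -0.702]}
side {'fx': 538.413, 'fy': 538.413, 'cx': 320.988, 'cy': 242.841, 'position': [0.415, 0.866, 0.924], 'rotation': [-0.028, 0.401, 0.914, -0.06]}Traceback (most recent call last):
  File "<stdin>", line 8, in <module>
  File "h.py", line 12, in hit
    p,d=ray(cam,u,v,info); return p+d*(z-p[2])/d[2]
        ~~~^^^^^^^^^^^^^^
  File "h.py", line 10, in ray
    return np.array(i['position']),np.array(i['rotation'])@d
                                   ~~~~~~~~~~~~~~~~~~~~~~~^~
ValueError: matmul: Input operand 1 has a mismatch in its core dimension 0, with gufunc signature (n?,k),(k,m?)->(n?,m?) (size 3 is different from 4)
```

View pics/top0.png

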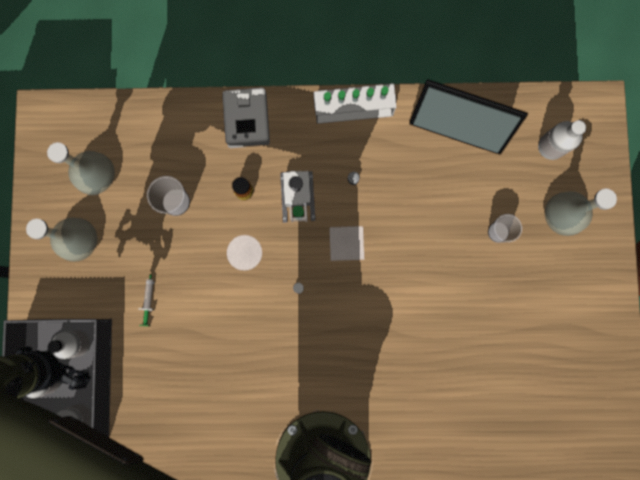

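View pics/side0.png

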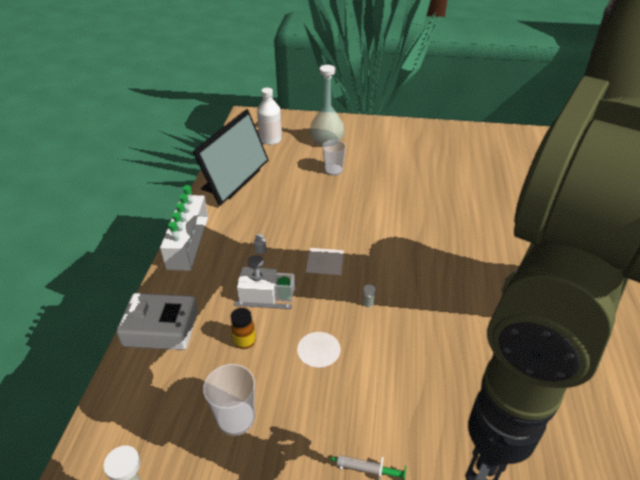

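The top picture shows the dispenser at about (297,195) with its slot facing the robot. The round paper is at (244,253) on the left, the square at (347,243), the vial at (298,287), the jar at (242,187) and the weight at (353,178). The side view agrees. Camera rotation is a quaternion, so I'll fix that.

```bash
sed -i "s/np.array(i\['rotation'\])/Rotation.from_quat(i['rotation']).as_matrix()/; 1a from scipy.spatial.transform import Rotation" h.py
python3 - <<'E'
from h import *
im={c:eyes.camera(c) for c in('top','side')}
H=dict(plunger_top=.108,round_paper=0,square_paper=0,reagent_bottle=.085,weight=.046,vial=.05,dispenser=0,cap2=.048)
for c in ('top','side'):
  for n,z in H.items():
    for b in cut_out(c,n)[:1]:
        e=b['extent']; r=b['region']; v,u=np.nonzero(r)
        print(c,n,round(b['score'],2),np.round(e),hit(c,e[0],e[1],z).round(3),'cen',hit(c,u.mean(),v.mean(),z).round(3))
        if n=='dispenser' and c=='top':
            q=cv2.boxPoints(cv2.minAreaRect(np.c_[u,v].astype(np.float32))); print([hit(c,*p,.0)[:2].round(3).tolist() for p in q])
cv2.imwrite('pics/a.png',cv2.resize(im['top'][150:300,200:400,::-1],(800,600),interpolation=cv2.INTER_CUBIC))
E
```

```text
top plunger_top 0.61 [296. 183.  17.  14.] [0.668 0.057 0.108] cen [0.669 0.059 0.108]
top round_paper 0.88 [243. 251.  34.  30.] [0.516 0.199 0.   ] cen [0.51  0.196 0.   ]
top square_paper 0.76 [344. 245.  31.  33.] [ 0.528 -0.06   0.   ] cen [ 0.532 -0.066  0.   ]
top reagent_bottle 0.75 [242. 188.  20.  20.] [0.662 0.19  0.085] cen [0.662 0.19  0.085]
top dispenser 0.65 [296. 196.  35.  54.] [0.657 0.06  0.   ] cen [0.67  0.059 0.   ]
[[0.719, 0.105], [0.723, 0.02], [0.597, 0.013], [0.592, 0.097]]
top cap2 0.47 [297. 211.  13.  10.] [0.609 0.057 0.048] cen [0.608 0.057 0.048]
side plunger_top 0.6 [255. 266.  14.  22.] [0.666 0.076 0.108] cen [0.667 0.067 0.108]
side round_paper 0.72 [320. 349.  43.  36.] [0.51  0.194 0.   ] cen [0.514 0.194 0.   ]
side square_paper 0.72 [324. 260.  43.  24.] [ 0.536 -0.072  0.   ] cen [ 0.534 -0.069  0.   ]
side reagent_bottle 0.76 [241. 330.  23.  37.] [0.661 0.231 0.085] cen [0.66  0.226 0.085]
side weight 0.68 [259. 242.  10.  23.] [ 0.692 -0.066  0.046] cen [ 0.692 -0.061  0.046]
side vial 0.78 [371. 297.  11.  18.] [0.413 0.079 0.05 ] cen [0.42  0.074 0.05 ]
side dispenser 0.71 [263. 280.  65.  52.] [0.669 0.015 0.   ] cen [0.667 0.033 0.   ]
side cap2 0.64 [319. 350.  43.  34.] [0.506 0.232 0.048] cen [0.508 0.229 0.048]
```

View pics/a.png

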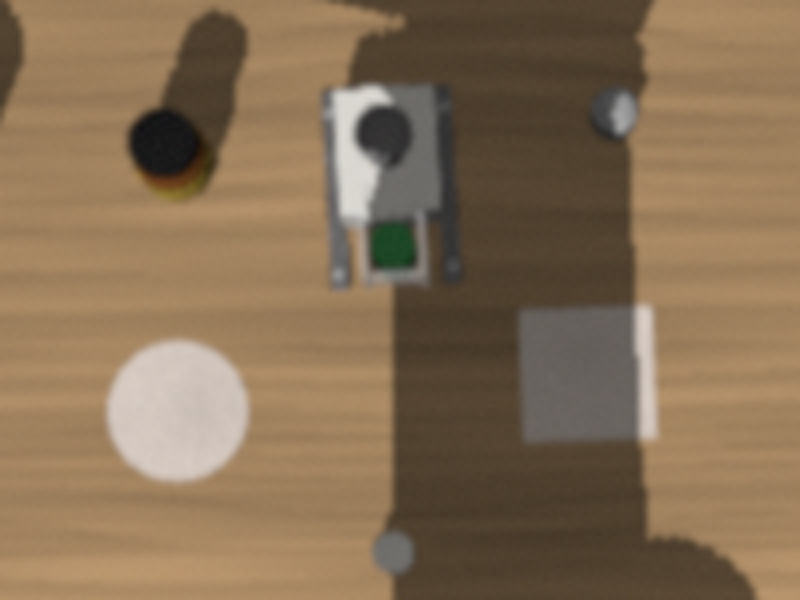

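The crop (4x) puts the plunger at full pixel (296,183.3), the cap at (298,211.2), the round paper at (244.2,252.5) and the vial at (298.2,288). The flange corners, in crop pixels, are (323,88), (452,88), (330,288) and (462,285).

```bash
python3 - <<'E'
from h import *
f=lambda u,v,z:hit('top',200+u/4,150+v/4,z)[:2].round(4)
A,B,C,D=f(323,88,.004),f(452,88,.004),f(330,288,.004),f(462,285,.004)
print('flange',A,B,C,D, np.linalg.norm(A-C),np.linalg.norm(A-B))
x=((A+B)-(C+D)); print('yaw',np.degrees(np.arctan2(x[1],x[0])))
ax=x/np.linalg.norm(x); m=(A+B+C+D)/4; o=m-.045*ax; print('origin',o,'plunger pred',o+.06*ax,'outlet',o-.068*ax)
print('plunger',f(384,133,.108),'cap2',f(392,245,.048),'paper',f(177,410,0),'vial',f(393,552,.05),'jar',f(165,143,.085))
print('paper diam',f(107,410,0)-f(248,410,0),'tcp',readout.state()['eef_pos'])
E
```

```text
flange [0.7186 0.1004] [0.7175 0.017 ] [0.5881 0.0964] [0.5891 0.0118] 0.13056128829021263 0.08340725388118231
yaw 2.0351466525912696
origin [0.60835338 0.05480194] plunger pred [0.66831554 0.05693269] outlet [0.54039628 0.05238708]
plunger [0.6673 0.057 ] cap2 [0.6086 0.0549] paper [0.5111 0.1949] vial [0.4176 0.0556] jar [0.6675 0.192 ]
paper diam [0.001  0.0903] tcp [0.25763433 0.54187515 0.23131546]
```

play_rows(
  commands=[
    [2.7,-3.2,0,-3.6],
    [2.7,-3.2,0,-3.6],
    [2.7,-3.2,0,-3.6],
    [2.7,-3.2,0,-3.6],
    [2.7,-3.2,0,-3.6],
  ],
  jaw=0,
)

```text
t: 1.55
eef_pos: [0.3935, 0.3806, 0.2315]
ee_rot: [0.371, 0.929, 0.0, 0.0]
contact_force: [0.9, 0.5, 0.0]
finger_gap: 0.0122
grasp_force: 0.0
```

play_rows(
  commands=[
    [2.7,-3.2,0,-3.6],
    [2.7,-3.2,0,-3.6],
    [2.7,-3.2,0,-3.6],
    [2.7,-3.2,0,-3.6],
    [2.7,-3.2,0,-3.6],
  ],
)

```text
t: 2.05
eef_pos: [0.5286, 0.2204, 0.2315]
ee_rot: [0.512, 0.859, 0.0, 0.0]
contact_force: [0.8, 1.3, 0.1]
finger_gap: -0.0
grasp_force: 0.0
```

play_rows(
  commands=[
    [2.7,-3.2,0,-3.6],
    [2.7,-3.2,0,-3.6],
    [2.7,-3.2,0,-3.6],
    [2.7,-3.2,0,-3.6],
    [0,0,0,0],
  ],
)

```text
t: 2.55
eef_pos: [0.6383, 0.0898, 0.2307]
ee_rot: [0.617, 0.787, -0.0, 0.001]
contact_force: [0.4, -0.2, 0.4]
finger_gap: 0.0001
grasp_force: 0.0
```

play_rows(
  commands=[
    [1.5,-1.65,-1.5,-2],
    [1.45,-1.65,-2,-2],
    [0,0,-3,0],
    [0,0,-3,0],
    [0,0,-1,0],
  ],
)

```text
t: 3.05
eef_pos: [0.6625, 0.0608, 0.1221]
ee_rot: [0.642, 0.767, -0.002, -0.002]
contact_force: [-0.2, 0.0, -1.2]
finger_gap: 0.0001
grasp_force: 0.0
```

```bash
python3 - <<'E'
from h import *
im=eyes.camera('top'); im2=eyes.camera('side')
cv2.imwrite('pics/b.png',np.hstack([cv2.resize(im[150:300,200:300,::-1],(400,600)),cv2.resize(im2[190:340,210:310,::-1],(400,600))]))
print(readout.state()['eef_pos'])
E
```

```text
[0.6634129  0.06105142 0.1241854 ]
```

View pics/b.png

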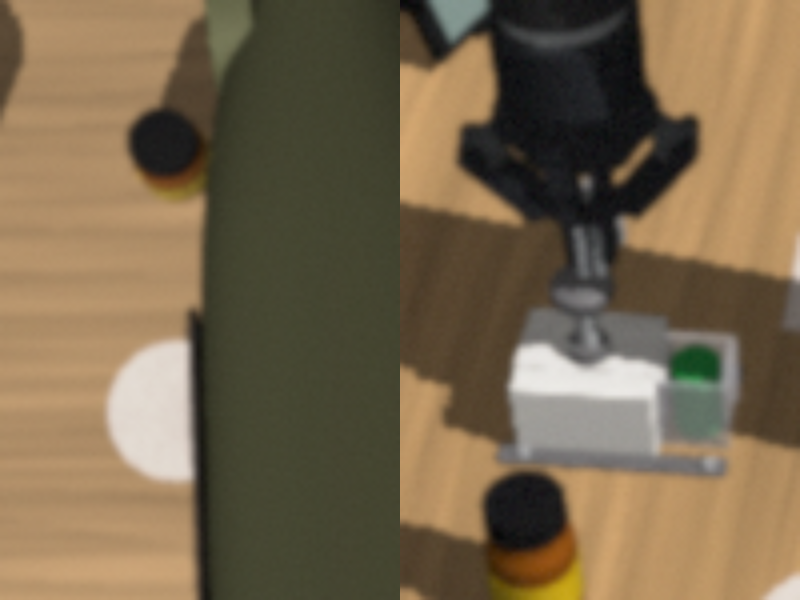

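The fingertips stand over the plunger head (side view). I'm correcting by 5 mm and pressing at no more than 0.08 m/s.

play_rows(
  commands=[
    [0.5,-0.4,0,0],
    [0,0,-0.6,0],
    [0,0,-0.7,0],
    [0,0,-0.7,0],
    [0,0,-0.7,0],
  ],
)

```text
t: 3.65
eef_pos: [0.6707, 0.0569, 0.0997]
ee_rot: [0.642, 0.767, 0.001, 0.001]
contact_force: [-0.7, -1.0, 5.9]
finger_gap: 0.0001
grasp_force: 3.0
```

play_rows(
  commands=[
    [0,0,-0.7,0],
    [0,0,-0.7,0],
    [0,0,-0.7,0],
    [0,0,0,0],
  ],
)

```text
t: 4.05
eef_pos: [0.6708, 0.0569, 0.0782]
ee_rot: [0.642, 0.767, 0.0, 0.001]
contact_force: [-0.6, -0.0, 5.6]
finger_gap: -0.0
grasp_force: 3.1
```

play_rows(
  commands=[
    [0,0,-0.4,0],
    [0,0,-0.2,0],
    [0,0,0,0],
  ],
)

```text
t: 4.35
eef_pos: [0.6708, 0.0569, 0.0732]
ee_rot: [0.642, 0.767, 0.001, 0.001]
contact_force: [-0.1, 0.0, 7.0]
finger_gap: -0.0002
grasp_force: 3.5
```

play_rows(
  commands=[
    [0,0,-0.2,0],
    [0,0,0,0],
  ],
)

```text
t: 4.55
eef_pos: [0.671, 0.0569, 0.073]
ee_rot: [0.642, 0.767, 0.001, 0.001]
contact_force: [-5.0, -1.0, 16.2]
finger_gap: -0.0001
grasp_force: 8.6
```

Bottomed (force jump to 16 N). Rising.

play_rows(
  commands=[
    [0,0,0.7,0],
    [0,0,1,0],
    [0,0,1,0],
    [0,0,1,0],
    [0,0,2,0],
  ],
)

```text
t: 5.05
eef_pos: [0.6683, 0.0568, 0.1261]
ee_rot: [0.642, 0.767, -0.001, -0.002]
contact_force: [0.0, -0.1, 1.2]
finger_gap: 0.0002
grasp_force: 0.0
```

play_rows(
  commands=[
    [0,0,3,0],
    [0,0,3,0],
    [-2,-1,1,0],
    [-4,-2,0,0],
    [-4,-2,0,0],
  ],
  jaw=1.8,
)

```text
t: 5.55
eef_pos: [0.5688, 0.0066, 0.1973]
ee_rot: [0.641, 0.767, -0.0, -0.0]
contact_force: [-1.0, -0.6, -0.1]
finger_gap: 0.0179
grasp_force: 0.0
```

play_rows(
  commands=[
    [-3,-1,0,0],
    [0,0,0,0],
    [0,0,0,0],
  ],
)

```text
t: 5.85
eef_pos: [0.5397, -0.0033, 0.1977]
ee_rot: [0.642, 0.767, 0.0, 0.0]
contact_force: [0.7, 0.6, -0.7]
finger_gap: 0.0178
grasp_force: 0.0
```

```bash
python3 - <<'E'
from h import *
s=readout.state(); print(s['eef_pos'],s['ee_rot'],s['finger_gap'])
i=eyes.camera_info('wrist'); w=eyes.camera('wrist'); sd=eyes.camera('side'); t=eyes.camera('top')
for c in('wrist','side','top'):
  for n in ('cap0','round_paper'):
    for b in cut_out(c,n)[:3]:
      e=b['extent']; print(c,n,round(b['score'],2),np.round(e),hit(c,e[0],e[1],.016 if n=='cap0' else 0,i if c=='wrist' else None).round(4))
cv2.imwrite('pics/c.png',np.vstack([np.hstack([cv2.resize(w,(400,300)),cv2.resize(sd[210:360,200:400],(400,300))]),np.hstack([cv2.resize(t[150:300,200:400],(400,300)),cv2.resize(w[120:360,160:480],(400,300))])])[:,:,::-1])
E
```

```text
[ 0.53972521 -0.00326516  0.19767654] [6.41876953e-01 7.66807640e-01 1.43694383e-04 3.03384220e-06] 0.017847241368463194
wrist cap0 0.6 [335. 154.  31.  32.] [0.5433 0.0533 0.016 ]
wrist cap0 0.57 [419. 168.  35.  37.] [0.619  0.0557 0.016 ]
wrist round_paper 0.89 [332.  24.  97.  48.] [0.5198 0.1725 0.    ]
side cap0 0.67 [315. 294.  13.  12.] [0.5397 0.0584 0.016 ]
side cap0 0.62 [284. 284.   7.   3.] [0.6142 0.0354 0.016 ]
side cap0 0.16 [263. 282.  60.  54.] [0.6625 0.0366 0.016 ]
side round_paper 0.72 [320. 350.  45.  35.] [0.5092 0.196  0.    ]
top round_paper 0.62 [243. 254.  35.  29.] [0.5073 0.1984 0.    ]
```

View pics/c.png

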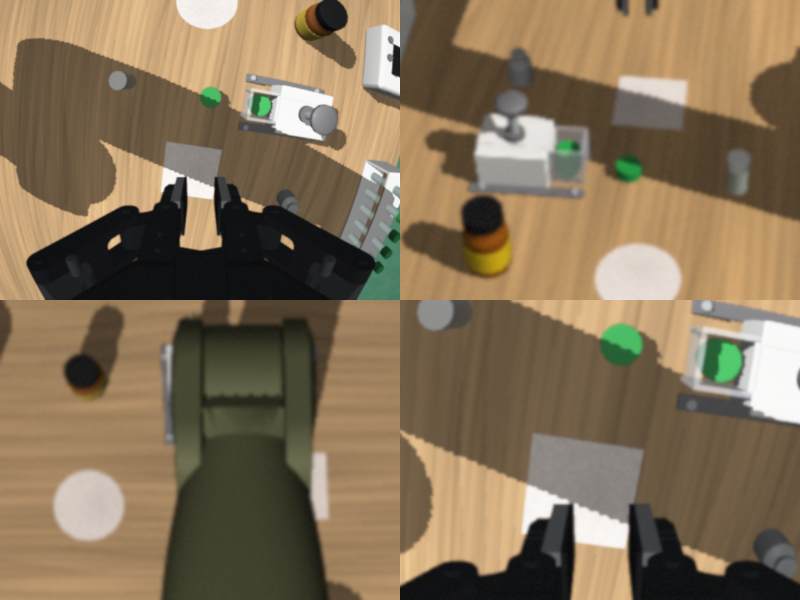

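Exactly one cap is out, at about (0.541, 0.053), and the next has dropped in the magazine. The wrist view has the cap at (335,154) and the paper at the top edge. I'll use two slightly opened fingertips as a cradle and push along (-0.207, 0.978).

play_rows(
  commands=[
    [0.5,0.4,-3,1.7],
    [0.5,0.4,-4,0],
    [0,0,-4,0],
    [0,0,-3,0],
    [0,0,0,0],
  ],
)

```text
t: 6.8
eef_pos: [0.5463, 0.005, 0.0531]
ee_rot: [0.63, 0.777, -0.003, -0.003]
contact_force: [-1.1, -0.5, -0.1]
finger_gap: 0.018
grasp_force: 0.0
```

play_rows(
  commands=[
    [0,0,-2,0],
    [0,0,-1.5,0],
    [0,0,-0.8,0],
    [0,0,-0.5,0],
    [0,0,0,0],
  ],
)

```text
t: 7.3
eef_pos: [0.5505, 0.0049, 0.0097]
ee_rot: [0.63, 0.776, 0.0, 0.0]
contact_force: [-0.6, -0.4, -1.0]
finger_gap: 0.0178
grasp_force: 0.0
```

```bash
python3 - <<'E'
from h import *
s=readout.state(); print(s['eef_pos'],s['ee_rot'],s['finger_gap'],s['contact_force'])
w=eyes.camera('wrist'); sd=eyes.camera('side')
cv2.imwrite('pics/d.png',np.hstack([cv2.resize(w,(400,300)),cv2.resize(sd[230:330,250:383],(400,300),interpolation=2)])[:,:,::-1])
E
```

```text
[0.55045149 0.00489771 0.00974621] [6.30176349e-01 7.76452021e-01 1.00496237e-04 1.33617724e-04] 0.017844690030713758 [-0.60047566 -0.39995704 -1.01243143]
```

View pics/d.png

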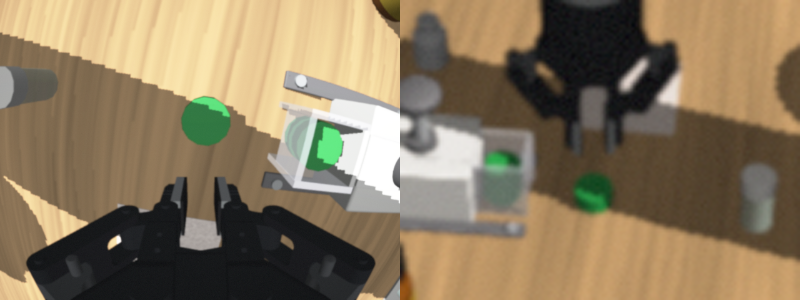

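The cap is centred between the fingertips in the wrist view (205,121), about 25 mm ahead. I'm lowering 4 mm and pushing at about 0.08 m/s.

play_rows(
  commands=[
    [0,0,-0.4,0],
    [-0.2,0.8,0,0],
    [-0.2,0.8,0,0],
    [-0.1,0.7,0,0],
    [-0.15,0.7,0,0],
  ],
)

```text
t: 7.9
eef_pos: [0.5436, 0.0358, 0.0054]
ee_rot: [0.63, 0.777, 0.0, 0.0]
contact_force: [0.6, 0.4, 0.6]
finger_gap: 0.018
grasp_force: 0.0
```

play_rows(
  commands=[
    [-0.15,0.8,0,0],
    [-0.15,0.8,0,0],
    [-0.2,0.8,0,0],
    [-0.15,0.8,0,0],
    [-0.15,0.8,0,0],
  ],
)

```text
t: 8.4
eef_pos: [0.5355, 0.0756, 0.0053]
ee_rot: [0.63, 0.776, 0.0, 0.0]
contact_force: [-0.7, 0.3, 0.4]
finger_gap: 0.0182
grasp_force: 0.1
```

```bash
cat > look.py <<'E'
from h import *
import sys
s=readout.state(); print(s['eef_pos'],s['contact_force'])
i=eyes.camera_info('wrist'); w=eyes.camera('wrist'); sd=eyes.camera('side'); t=eyes.camera('top')
for c in('wrist','side','top'):
  for n in ('cap0','round_paper'):
    for b in cut_out(c,n)[:3]:
      e=b['extent']; print(c,n,round(b['score'],2),np.round(e),hit(c,e[0],e[1],.01 if n=='cap0' else 0,i if c=='wrist' else None).round(4))
cv2.imwrite(sys.argv[1],np.hstack([cv2.resize(w,(400,300)),cv2.resize(sd[250:400,220:420],(400,300),interpolation=2)])[:,:,::-1])
E
python3 look.py pics/e.png
```

```text
[0.53547578 0.07559799 0.00530927] [-0.74273482  0.28420381  0.3875671 ]
wrist cap0 0.95 [320. 253.  78.  81.] [0.5313 0.0996 0.01  ]
wrist round_paper 0.64 [329.  60. 220. 120.] [0.5192 0.1745 0.    ]
side cap0 0.66 [317. 310.  13.  14.] [0.5288 0.0981 0.01  ]
side round_paper 0.88 [320. 348.  44.  35.] [0.5107 0.1911 0.    ]
side round_paper 0.73 [283. 284.  13.   4.] [0.6202 0.0215 0.    ]
top cap0 0.35 [344. 244.  29.  32.] [ 0.5293 -0.0605  0.01  ]
top round_paper 0.85 [240. 252.  21.  28.] [0.512  0.2069 0.    ]
```

View pics/e.png

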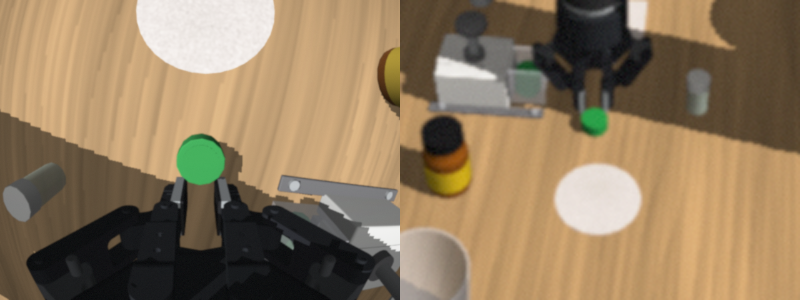

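The cap is nested in the fingertips at (0.531, 0.099), with the paper straight ahead. Continuing.

play_rows(
  commands=[
    [-0.15,0.6,0,0],
    [-0.15,0.8,0,0],
    [-0.2,0.8,0,0],
    [-0.2,0.8,0,0],
    [-0.2,0.8,0,0],
  ],
)

```text
t: 9.35
eef_pos: [0.5263, 0.1138, 0.0053]
ee_rot: [0.63, 0.777, -0.0, -0.0]
contact_force: [-0.9, -0.3, -0.4]
finger_gap: 0.0181
grasp_force: 0.1
```

play_rows(
  commands=[
    [-0.2,0.8,0,0],
    [-0.2,0.8,0,0],
    [-0.15,0.8,0,0],
    [-0.15,0.8,0,0],
    [-0.15,0.8,0,0],
  ],
)

```text
t: 9.85
eef_pos: [0.518, 0.1536, 0.0053]
ee_rot: [0.63, 0.776, 0.0, 0.0]
contact_force: [0.4, -0.5, -0.3]
finger_gap: 0.0178
grasp_force: 0.1
```

play_rows(
  commands=[
    [-0.15,0.7,0,0],
    [-0.1,0.5,0,0],
    [-0.05,0.4,0,0],
    [0,0.2,0,0],
    [0,0,0,0],
  ],
)

```text
t: 10.35
eef_pos: [0.5152, 0.171, 0.0053]
ee_rot: [0.63, 0.777, 0.0, 0.0]
contact_force: [-0.2, -0.3, -0.5]
finger_gap: 0.0175
grasp_force: 0.0
```

```bash
python3 look.py pics/f.png
```

```text
[0.51519088 0.17104024 0.00530863] [-0.24225895 -0.31800358 -0.53680705]
wrist cap0 0.98 [320. 254.  79.  84.] [0.511  0.1949 0.01  ]
wrist round_paper 0.75 [327. 239. 209. 204.] [0.5132 0.1985 0.    ]
side cap0 0.44 [320. 347.  13.  15.] [0.5082 0.1952 0.01  ]
side round_paper 0.66 [318. 350.  43.  34.] [0.514  0.1977 0.    ]
top cap0 0.58 [296. 212.  13.   8.] [0.6116 0.0606 0.01  ]
```

Cap at (0.511, 0.195) is at the paper's centre. I'm backing straight off, lifting, and checking.

play_rows(
  commands=[
    [0.1,-0.5,0,0],
    [0.2,-1,0,0],
    [0.3,-1.5,0,0],
    [0.3,-1.5,0,0],
    [0,0,1,0],
  ],
)

```text
t: 11.3
eef_pos: [0.5233, 0.1231, 0.0144]
ee_rot: [0.631, 0.776, -0.001, -0.001]
contact_force: [-0.4, 0.2, -0.4]
finger_gap: 0.0177
grasp_force: 0.0
```

play_rows(
  commands=[
    [0,0,4,0],
    [0,0,4,0],
    [0,0,4,0],
    [0,-3,3,0],
    [0,-4,0,0],
  ],
)

```text
t: 11.8
eef_pos: [0.5276, 0.0563, 0.1709]
ee_rot: [0.629, 0.777, 0.003, 0.003]
contact_force: [1.0, -0.1, -0.0]
finger_gap: 0.0183
grasp_force: 0.0
```

play_rows(
  commands=[
    [0,-4,0,0],
    [0,-4,0,0],
    [0,-3,0,0],
    [0,0,0,0],
    [0,0,0,0],
  ],
)

```text
t: 12.3
eef_pos: [0.524, -0.0548, 0.1658]
ee_rot: [0.631, 0.776, 0.0, -0.0]
contact_force: [-0.4, -0.1, -0.2]
finger_gap: 0.0175
grasp_force: 0.0
```

```bash
python3 look.py pics/g.png; python3 - <<'E'
from h import *
t=eyes.camera('top'); sd=eyes.camera('side')
cv2.imwrite('pics/h.png',np.hstack([cv2.resize(t[150:300,180:380],(400,300)),cv2.resize(sd[210:400,200:453],(400,300),interpolation=2)])[:,:,::-1])
E
```

```text
[ 0.52403115 -0.0547746   0.16576249] [-0.37555637 -0.05393301 -0.16162851]
wrist cap0 0.65 [463. 119.  36.  44.] [0.6228 0.057  0.01  ]
side cap0 0.49 [282. 284.  12.   3.] [0.6191 0.0307 0.01  ]
side cap0 0.44 [318. 347.  12.  16.] [0.513  0.1955 0.01  ]
side round_paper 0.94 [320. 349.  43.  38.] [0.5103 0.1944 0.    ]
top cap0 0.58 [245. 254.  14.   9.] [0.5054 0.1928 0.01  ]
top round_paper 0.85 [246. 253.  34.  35.] [0.5095 0.1899 0.    ]
top round_paper 0.24 [241. 187.  23.  29.] [0.6819 0.204  0.    ]
```

View pics/h.png

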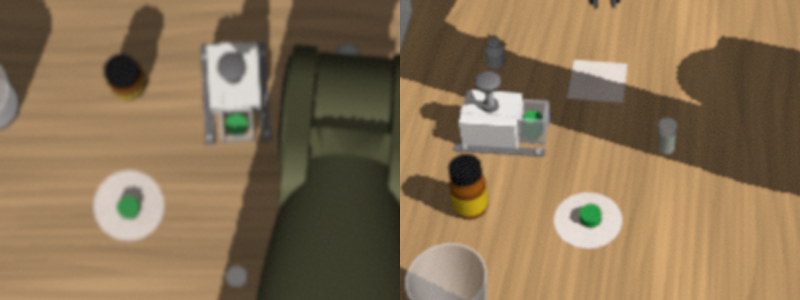

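The cap lies flat in the middle of the round paper. The plunger is back up, the other caps are still in the magazine, and the bystanders haven't moved.

```bash
python3 -c "from h import *; print(ticket.sign_off())"
```

```text
the job is handed in; nothing more can be done
None
```

The job is handed in: one full press put out a single cap, which I pushed to the centre of the round paper, with the plunger back up, caps still in the magazine and the arm clear of everything; no verdict was returned.

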